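# Put the stray cutter away and press the sealed lid down on its pan

### The arm

A 6-joint arm with a two-finger parallel gripper is mounted at the origin on the work surface. World frame = base frame: x ahead of the robot, y to its left, z up, the work surface at z = 0. Lengths are in m, angles in rad, forces in N, time in s.
With the tool pointing down it reaches from about 0.35 to 0.85 m from the base axis. Payload 8.1 kg.
Tool frame: the origin (TCP) lies midway between the tips of the shut fingers; the grasp point (between the pads) lies 19 mm behind it (robot.grip_point_offset is the distance from the TCP to the grasp point, in m); z points along the fingers, y is the line along which they close (so a half turn about z gives the same grasp; the last joint's range is limited). The gripper opens to 93 mm and grips with 3 to 60 N. Pads are 15 mm wide; open, the fingers measure 128 mm over their backs; the gripper's body (75 mm by 188 mm) begins 65 mm behind the grasp point.
Start: joints at [1.139, 0.13, 1.488, -0, 1.523, -0.085], TCP at [0.204, 0.564, 0.219] pointing down, gripper open.
Joint ranges: [-2.96, 2.96], [-0.89, 2.26], [0.02, 2.5], [-1.34, 4.48], [0, 2.73], [-2.66, 2.66]. Speed limits (rad/s): [2.39, 2.39, 2.79, 3.14, 3.14, 3.14].

### API

Orientations are given as a rotation vector (axis times angle).
In Python, from plant import robot, read_camera, job gives the robot as it stands.
- The arm moves only by the shell command python3 -m inch 'ROWS' [FORCE]. ROWS is JSON, one flat list of numbers, 5 for each row, row after row: the shift along the world's x, y, z in mm, then the turn about the world's z in degrees, then the opening in per cent of the stroke, from 0 (shut) to 100 (fully open). In form: [dx, dy, dz, yaw, hand, dx, dy, dz, yaw, hand, ...]. A call has 1 to 10 rows; each row is the pose to reach, as a shift and turn from the pose commanded when the call began; what a row does not reach only later rows make up. A row lasts 1/12 s, in which the tool goes at most 41.7 mm and 7.16 degrees, less where a joint would pass 70% of its speed; a pose out of reach is approached as far as the arm can. A call with a gripper value outside its range is refused whole. The fingers move at their own pace and stop on an object; FORCE is the grip in N (left out, the last holds). Time passes only in rows, so rows that repeat a pose let the fingers close. It gives the time, the measured TCP pose, the force, the opening and the grip force at its end, in the units of the state.
- robot.read_state(): the state, without advancing time (a new reading comes with each control period).
- read_camera(name): name is "side" or "top"; returns a dict with "image" (480x640x3 uint8, blue, green, red), "K" (3x3 intrinsics, pixels), "D" ([k1, k2, p1, p2, k3] as OpenCV has them; the pictures are not rectified), "extrinsics" (4x4, takes a point from world to camera coordinates). Camera axes: x right, y down, z forward; pixel columns grow to the right and rows downward; lengths in m; the calibration is good to about 2 mm. A picture is of the moment at which its call begins. There is no depth.
- job.close_job(): hands the job in; it is judged then, once.
The state is a dict: "t": time; "q": joint angles; "dq": joint speeds; "joint_torque": joint torques, N m; "tool_pos": TCP position; "orientation": TCP orientation; "force": force on the tool from outside, world axes, zero at the start; "wrist_torque": the same for the moment, N m; "opening": finger opening in m; "gripper_force": force on a finger pad.
Only numpy, scipy, OpenCV 4.12 (cv2) and the standard library are available. Lean on these libraries where they do the work, as an engineer would, in place of code of your own. Each camera call takes 0.05 s, during which the arm holds its last target. There are 200 camera calls.

### The job

The loose pastry cutter on the bench belongs in the open steel pan of the counter-top frame, with the other cutter: put it in there. Then cover that pan with its lid to keep the flour out: set the lid on squarely by its handle, without dropping it, and press it down against its stiff rubber seal until its flange lies flat and level on the pan's rim all round. Leave the other things on the bench where they are.

Things in the scene. Friction and masses are not known exactly. Their poses are not given: they have to be found in the camera images.
- pan: the open stainless pan, fixed, one of two side by side (168 mm between centres) in a fixed steel frame of 186 by 356 mm; the other, on its +y or -y side, is already closed by an identical lid. Flat rim 176 by 162 mm outside. Straight inner walls, 65 mm deep. Origin: centre of its underside, 68 mm below the rim's top; x along its longer side, y along its shorter side, z up
- pan_mouth (a point): centre of the open pan's mouth, at the height of the top of its rim (83 mm above the bench), axes as the pan's. Mouth 150 mm (x) by 136 mm (y); the inner floor lies 65 mm below
- cutter_center (a point): centre (half-way up) of the loose plain round pastry cutter that stands on the bench to the left (+y) of the frame: a steel ring, open above and below, 46 mm across outside, 36 mm high, wall 2 mm, thin rolled top edge, about 45 g; z is its axis, up
- cutter: the same loose cutter; its origin is the centre of its lower edge
- pan_cutter_center (a point): centre (half-way up) of the cutter that already stands in the open pan, 52 mm across, 36 mm high, near the pan's +x +y corner (about 42 mm in x, 35 mm in y from the pan's middle). It stays in the pan; the rest of the pan is empty
- lid_bar (a point): centre of the black grip bar of the loose lid's bow handle: bar 10 mm wide, 10 mm high, 74 mm long, along the lid's y axis, on two thin posts 62 mm apart; its centre is 52 mm above the lid's foot and 33 mm above the flange's top, 28 mm clear under the bar. The lid starts on the bench right (-y) of the frame, standing on its plug
- lid: the loose lid, about 280 g; origin at the centre of its plug's foot; x along its longer side, y along the bar, z up. Plug 16 mm deep below the flange, tapered from 147 by 133 mm at the top to 138 by 124 mm at its foot; it enters the pan's mouth with 1.5 mm play each side. The lid fits either way round (half a turn)
- lid_flange (a point): centre of the underside of the lid's flange, a flat steel plate 176 mm (x) by 162 mm (y), 3 mm thick; 16 mm above the lid's foot, 36 mm below the bar's centre. The lid is home when this point is level with pan_mouth. Set on squarely, it stops on its seal about 6 mm too high and stays there until pressed
- lid_end (a point): point on top of the lid's flange, 70 mm from its middle towards +x, where one presses; the same spot towards -x is its twin. A springy dark lip seal round the plug juts 1.5 mm past the mouth's walls: about 10 to 12 N down near one end drives that end home, then as much on the other end the rest; on the middle it takes about 20 N. It then stays down
- scale: white digital scale, 150 by 120 by 34 mm with a steel top, beyond the frame; origin at the centre of its underside; leave it alone
- tub: grey plastic tub, 116 mm across, 100 mm high, beyond the frame; origin at the centre of its underside; leave it alone
- sprayer: trigger spray bottle, 72 mm across, 191 mm high, on the far right; origin at the centre of its underside; leave it alone
- scraper: bench scraper lying flat, steel blade with a wooden grip, 94 by 130 by 22 mm, on the far left; origin under the grip; leave it alone

How it is judged:
By the outcome, as a careful person would: the job done as asked, in the order asked, and still so for the second after the job is handed in, with the robot touching nothing.
It also fails if it takes over 72 s, if anything falls off the work surface, if the arm or the gripper's body presses on something with over 40 N, if the wrist force passes 120 N, or if a joint passes its speed limit or range.

## Working session

There is one attempt and no reset: what is moved stays moved. The work goes in short steps, Python scripts to look and compute and a shell command to move; the robot and the scene stay as the last step left them, time stands still between calls to the robot, and variables do not carry over. Pictures are saved under pics/ and viewed, at most 10 in all, crops included, and the job is handed in when it is done.

```bash
mkdir -p pics; ls; python3 - <<'E'
from plant import robot, read_camera, job
import cv2,numpy as np
for n in("top","side"):
    c=read_camera(n); cv2.imwrite(f"pics/{n}0.png",c["image"])
    E=c["extrinsics"];print(n,np.array(c["K"]).round(1).tolist(),c["D"],np.array(E).round(3).tolist())
s=robot.read_state();print(s["t"],s["tool_pos"],s["orientation"],s["force"],s["opening"])
E
```

```text
pics
top [[455.3, 0.0, 321.7], [0.0, 455.3, 248.1], [0.0, 0.0, 1.0]] [-0.01510938  0.          0.          0.          0.        ] [[-0.016, -1.0, 0.011, 0.04], [-0.988, 0.014, -0.154, 0.62], [0.154, -0.013, -0.988, 1.08], [0.0, 0.0, 0.0, 1.0]]
side [[598.7, 0.0, 318.4], [0.0, 598.7, 238.3], [0.0, 0.0, 1.0]] [0.00506306 0.         0.         0.         0.        ] [[-0.997, -0.08, -0.006, 0.63], [-0.05, 0.681, -0.731, 0.059], [0.063, -0.728, -0.682, 1.161], [0.0, 0.0, 0.0, 1.0]]
0.1 [0.20371144 0.56381411 0.21770173] [-5.41952523e-01 -3.09408297e+00  2.50805482e-03] [-0.56575097 -0.09129462 -1.11080056] 0.09293919293490882
```

View pics/top0.png

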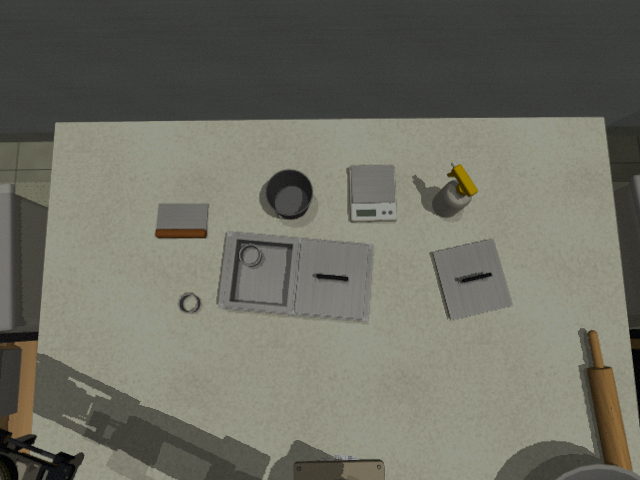

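View pics/side0.png

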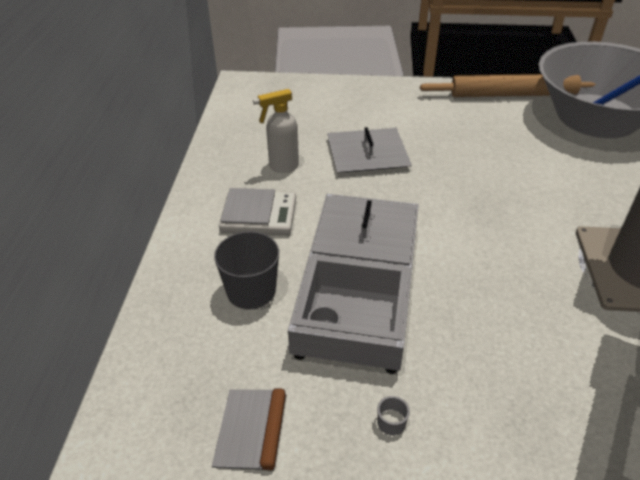

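```bash
cat > h.py <<'E'
from plant import robot, read_camera, job
import cv2,numpy as np
def w(c,pts,z):
    "pixels (distorted) -> world points on plane z"
    p=cv2.undistortPoints(np.array(pts,float).reshape(-1,1,2),c["K"],c["D"])[:,0]
    E=c["extrinsics"];R,t=E[:3,:3],E[:3,3];o=-R.T@t
    d=np.c_[p,np.ones(len(p))]@R
    z=np.broadcast_to(z,len(p))
    return o+d*((z-o[2])/d[:,2])[:,None]
def px(c,P):
    E=c["extrinsics"]
    return cv2.projectPoints(np.array(P,float).reshape(-1,1,3),cv2.Rodrigues(E[:3,:3])[0],E[:3,3],c["K"],c["D"])[0][:,0]
def crop(im,x,y,W=133,H=100,s=3):
    return cv2.resize(im[y:y+H,x:x+W],(W*s,H*s),interpolation=cv2.INTER_CUBIC)
E
python3 - <<'E'
from h import *
a=cv2.imread("pics/top0.png");b=cv2.imread("pics/side0.png")
m=np.vstack([np.hstack([crop(a,172,228),crop(a,410,232)]),np.hstack([crop(b,290,335),crop(b,310,110)])])
cv2.imwrite("pics/m1.png",m)
E
```

```text
(no output)
```

View pics/m1.png

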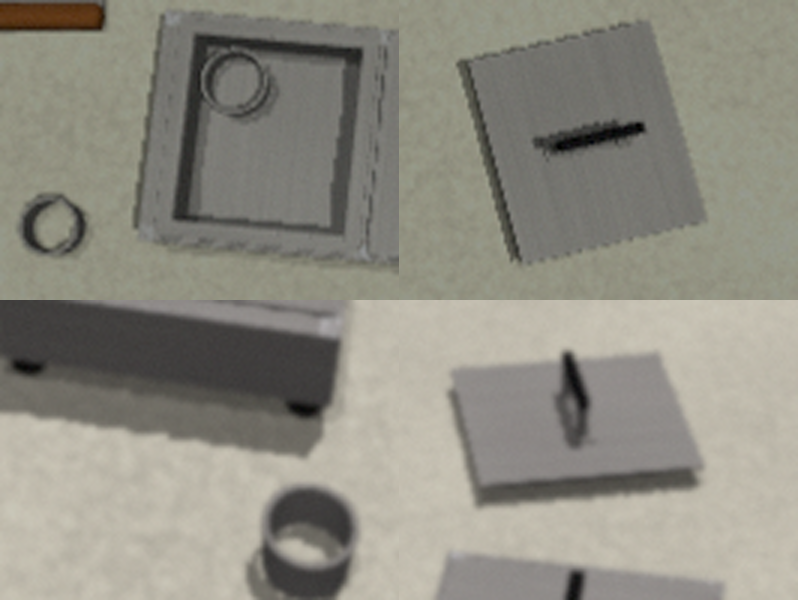

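```bash
python3 - <<'E'
from h import *
t=read_camera("top");s=read_camera("side")
E=t["extrinsics"];print("cam",-E[:3,:3].T@E[:3,3])
def P(c,l,ox,oy,px0,py0,z): 
    l=np.array(l,float); return w(c,(l-[px0,py0]+.5)/3-.5+[ox,oy],z)
def rect(q,n):
    e=[np.linalg.norm(q[i]-q[i-1]) for i in range(4)]
    ax=(q[0]+q[1]-q[2]-q[3])[:2]; print(n,"ctr",q.mean(0).round(4),"sides",np.round(e,4),"x-axis yaw",np.degrees(np.arctan2(ax[1],ax[0])).round(2), "y-axis yaw",np.degrees(np.arctan2(*( (q[0]+q[3]-q[1]-q[2])[:2][::-1]))).round(2))
rect(P(t,[(193,35),(363,47),(347,234),(174,218)],172,228,0,0,.083),"mouth")
rect(P(t,[(470,60),(650,20),(707,220),(520,262)],410,232,399,0,.019),"lid")
print("bar",P(t,[(553,147),(645,127)],410,232,399,0,.057).round(4).tolist(),P(s,[(568,352),(583,405)],310,110,399,300,.057).round(4).tolist())
print("sidelid");rect(P(s,[(452,372),(658,353),(703,467),(478,486)],310,110,399,300,.019),"lidside")
print("cut top",P(t,[(54,224)],172,228,0,0,.018).round(4),"side",P(s,[(310,528)],290,335,0,300,.036).round(4))
print("pancut",P(t,[(235,82)],172,228,0,0,.054).round(4))
E
```

```text
cam [0.44731838 0.0458948  1.162023  ]
mouth ctr [0.56   0.1757 0.083 ] sides [0.1461 0.1365 0.149  0.1364] x-axis yaw -5.16 y-axis yaw 84.48
lid ctr [ 0.5427 -0.3488  0.019 ] sides [0.1732 0.1599 0.1742 0.1626] x-axis yaw 11.33 y-axis yaw 101.49
bar [[0.5338, -0.3075, 0.057], [0.5489, -0.3842, 0.057]] [[0.5475, -0.3754, 0.057], [0.5345, -0.3019, 0.057]]
sidelid
lidside ctr [ 0.5412 -0.3405  0.019 ] sides [0.1572 0.174  0.1614 0.1748] x-axis yaw -78.68 y-axis yaw 12.74
cut top [[0.4931 0.362  0.018 ]] side [[0.4898 0.3682 0.036 ]]
pancut [[0.605  0.2074 0.054 ]]
```

```bash
python3 -m inch '[40,-25,-5,3,100, 80,-50,-15,6,100, 115,-80,-25,9,100, 150,-105,-40,12,100, 185,-130,-50,14.5,100, 215,-150,-60,14.5,100, 250,-175,-80,14.5,100, 287,-199,-100,14.5,100, 287,-199,-120,14.5,100, 287,-199,-120,14.5,100]' 10
python3 - <<'E'
from h import *
t=read_camera("top");s=read_camera("side")
p=robot.read_state()["tool_pos"];print(p)
for c in(t,s):print(px(c,[p,[p[0],p[1],0.036],[.493,.362,.036],[.49,.368,.036]]).round(1).tolist())
m=np.hstack([crop(t["image"],140,255,100,130,4),crop(s["image"],340,310,100,130,4)])
cv2.imwrite("pics/m2.png",m)
E
```

```text
t: 1.03
tool_pos: [0.492, 0.3598, 0.0924]
orientation: [-0.154, -3.133, 0.008]
force: [-0.6, 0.1, -0.9]
opening: 0.0931
gripper_force: 0.0
[0.49031174 0.36340012 0.09615142]
[[179.8, 302.3], [187.1, 303.2], [187.7, 302.1], [185.2, 303.4]]
[[395.9, 385.3], [392.6, 407.8], [390.8, 406.9], [392.9, 410.5]]
```

View pics/m2.png

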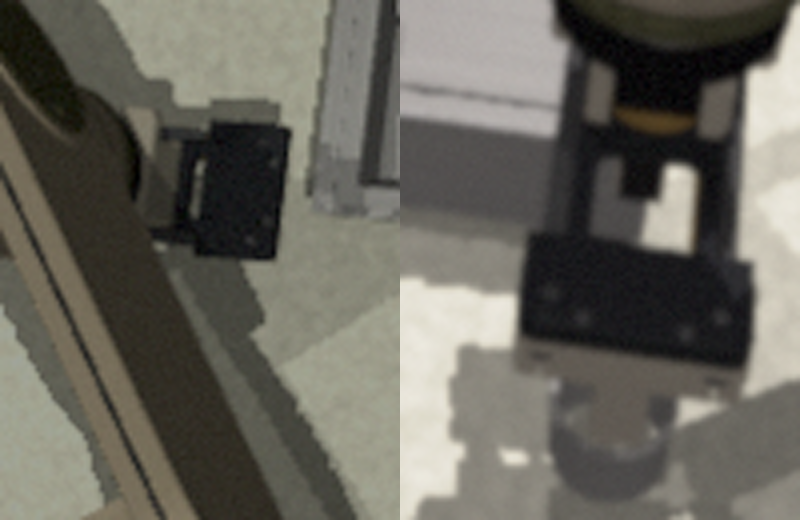

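The side view shows the gripper in line with the ring: the finger is at about px 396 and the ring at about px 393, as projected. I'm going down to grasp.

```bash
python3 -m inch '[0,0,-30,0,100, 0,0,-60,0,100, 0,0,-80,0,100, 0,0,-90,0,100, 0,0,-90,0,40, 0,0,-90,0,20, 0,0,-90,0,20, 0,0,-90,0,20, 0,0,-90,0,20, 0,0,-90,0,20]' 15
python3 -m inch '[0,0,0,0,20, 0,0,30,0,20, 0,0,60,0,20, 0,0,95,0,20, 0,0,130,0,20, 0,0,150,0,20, 0,0,150,0,20, 0,0,150,0,20]'
python3 - <<'E'
from h import *
t=read_camera("top");s=read_camera("side")
p=robot.read_state()["tool_pos"];print(p)
# mouth from side view: predict for check
y=np.radians(-5.3);R=np.array([[np.cos(y),-np.sin(y)],[np.sin(y),np.cos(y)]])
print("goal",R@[-.035,-.008]+[.56,.1757])
q=[[*(R@[a*.075,b*.068]+[.56,.1757]),.083] for a,b in((1,1),(1,-1),(-1,-1),(-1,1))]
print(px(s,q).round(1).tolist())
m=np.hstack([crop(s["image"],280,180,133,200,3),crop(s["image"],290,250,133,200,3)]);cv2.imwrite("pics/m3.png",m)
E
```

```text
t: 1.97
tool_pos: [0.4917, 0.3658, 0.01]
orientation: [0.147, 3.137, 0.002]
force: [0.6, -0.5, -0.4]
opening: 0.0576
gripper_force: 0.0
t: 2.63
tool_pos: [0.492, 0.3659, 0.1606]
orientation: [0.147, 3.135, 0.003]
force: [-0.3, 0.6, -1.3]
opening: 0.0459
gripper_force: 15.0
[0.49020591 0.36480718 0.15718192]
goal [0.52441067 0.17096717]
[[300.8, 316.6], [315.5, 258.2], [399.7, 268.2], [393.4, 328.8]]
```

View pics/m3.png

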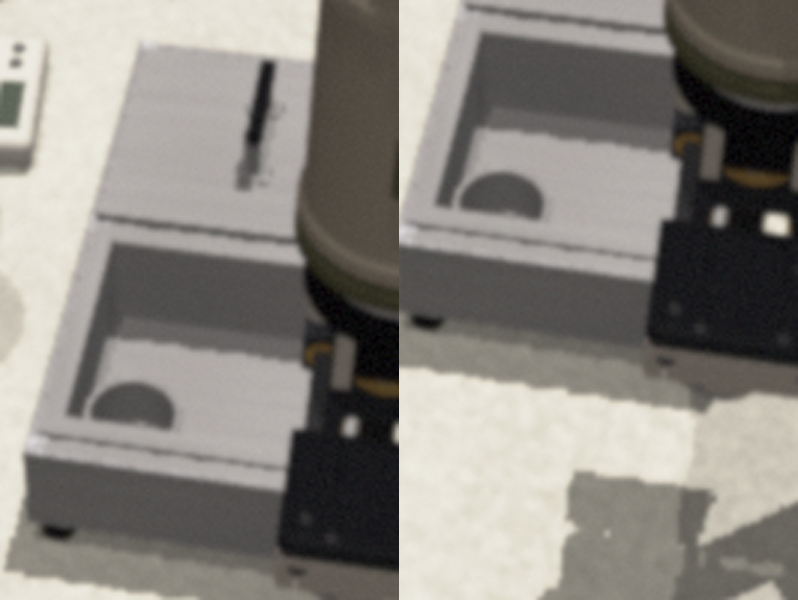

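```bash
python3 -m inch '[8,-40,0,0,20, 14,-80,0,0,20, 20,-120,0,0,20, 26,-160,0,0,20, 32,-191,0,0,20, 32,-191,0,0,20, 32,-191,-30,0,20, 32,-191,-60,0,20, 32,-191,-70,0,20, 32,-191,-70,0,20]'
python3 - <<'E'
from h import *
s=read_camera("side");t=read_camera("top")
m=np.hstack([crop(s["image"],280,180,133,200,3),crop(t["image"],200,200,133,200,3)]);cv2.imwrite("pics/m4.png",m)
E
```

```text
t: 3.57
tool_pos: [0.5189, 0.1738, 0.0835]
orientation: [-0.147, -3.129, 0.004]
force: [-0.6, 0.5, -0.6]
opening: 0.0461
gripper_force: 15.0
```

View pics/m4.png

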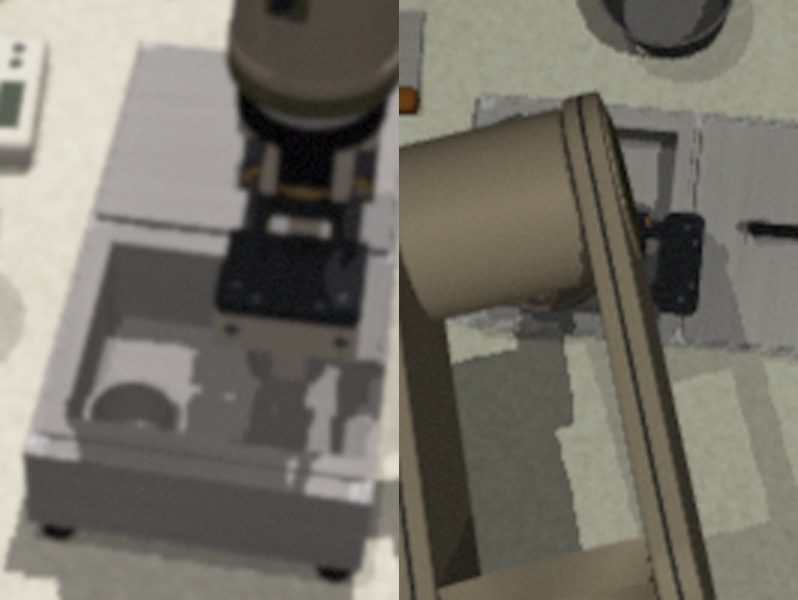

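The gripper and ring are inside the mouth (side panel, ring near 290,380) and clear of the pan's cutter. I'm lowering.

```bash
python3 -m inch '[0,0,-25,0,20, 0,0,-40,0,20, 0,0,-50,0,20, 0,0,-54,0,20, 0,0,-56,0,20, 0,0,-58,0,20, 0,0,-59,0,20, 0,0,-59,0,20, 0,0,-59,0,20]'
```

```text
t: 4.42
tool_pos: [0.5246, 0.1752, 0.0335]
orientation: [0.146, 3.135, 0.002]
force: [-8.4, -0.3, 17.0]
opening: 0.0465
gripper_force: 15.0
```

```bash
python3 -m inch '[0,0,2,0,20, 0,0,3,0,20, 0,0,3,0,66, 0,0,3,0,66, 0,0,3,0,66, 0,0,3,0,66, 0,0,3,0,66, 0,0,3,0,66]'
python3 -m inch '[0,0,20,0,66, 0,0,50,0,66, 0,0,90,0,66, 0,0,130,0,66, 0,0,165,0,66, -30,-20,170,0,66, -30,-60,170,-7,66, -30,-100,170,-14,66, -30,-140,170,-21,66, -30,-180,170,-28,66]'
python3 - <<'E'
from h import *
s=read_camera("side");t=read_camera("top")
m=np.hstack([crop(s["image"],280,200,133,200,3),crop(t["image"],200,200,133,200,3)]);cv2.imwrite("pics/m5.png",m)
E
```

```text
t: 5.08
tool_pos: [0.5228, 0.1742, 0.0324]
orientation: [-0.147, -3.138, 0.0]
force: [-0.3, -1.0, 0.0]
opening: 0.0608
gripper_force: 0.0
t: 5.92
tool_pos: [0.4925, -0.0071, 0.2029]
orientation: [0.909, 3.006, 0.0]
force: [0.8, 0.4, -0.5]
opening: 0.0614
gripper_force: 0.0
```

View pics/m5.png

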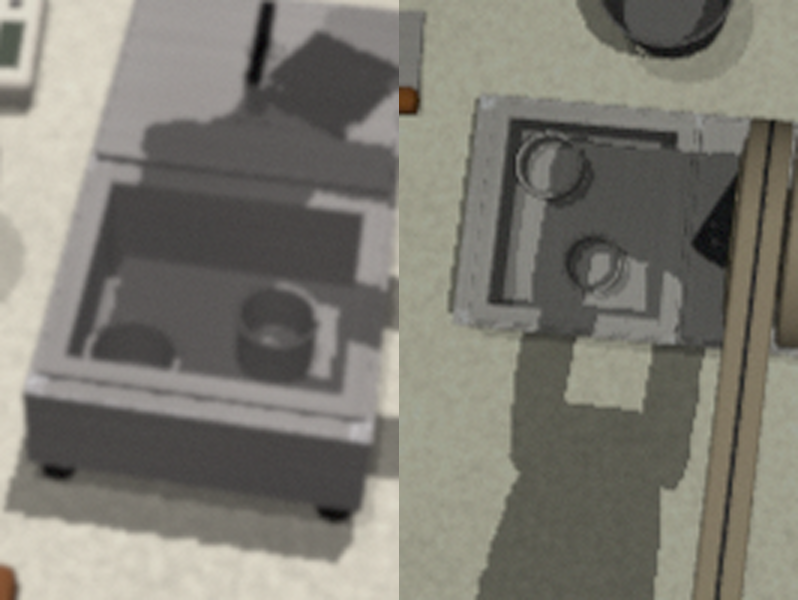

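```bash
python3 - <<'E'
from h import *
s=read_camera("side");t=read_camera("top")
def P(c,l,ox,oy,px0,py0,z): 
    l=np.array(l,float); return w(c,(l-[px0,py0]+.5)/3-.5+[ox,oy],z)
def f(q):
    d=(q[0]+q[1]-q[2]-q[3])[:2];e=(q[0]+q[3]-q[1]-q[2])[:2]
    print("mouth",q.mean(0)[:2].round(4),np.degrees(np.arctan2(d[1],d[0])).round(2),np.degrees(np.arctan2(e[1],e[0])).round(2)-90,"len",np.linalg.norm(d)/2,np.linalg.norm(e)/2)
f(P(t,[(510,119),(678,131),(660,319),(490,302)],200,200,399,0,.083))
f(P(s,[(68,356),(112,184),(364,214),(344,394)],280,200,0,0,.083))
print("ring",P(t,[(597,265)],200,200,399,0,.036),P(s,[(280,315)],280,200,0,0,.054),"robot .523,.1745")
print(robot.read_state()["q"])
E
```

```text
mouth [0.5598 0.1755] -5.61 -5.75 len 0.14805260230817263 0.1344929830260186
mouth [0.5576 0.181 ] -5.49 -5.659999999999997 len 0.14884358422214694 0.13315967148588567
ring [[0.52477059 0.17077844 0.036     ]] [[0.52328759 0.17733561 0.054     ]] robot .523,.1745
[-1.17773023e-01 -1.55143823e-01  1.80055967e+00  3.90728340e-04
  1.49618735e+00 -1.10449260e+00]
```

```bash
python3 -m inch '[0,-38,0,-6,60, 0,-76,0,-12,60, 0,-114,0,-18,60, 0,-152,0,-24,60, 0,-190,0,-31,60, 0,-228,0,-38,60, 10,-265,0,-45,60, 25,-300,-10,-45.2,60, 47,-336,-40,-45.2,60, 47,-336,-60,-45.2,60]' 60
python3 -m inch '[0,0,-25,0,60, 0,0,-35,0,60, 0,0,-35,0,60]'
python3 - <<'E'
from h import *
s=read_camera("side");t=read_camera("top")
p=robot.read_state()["tool_pos"];print(p)
m=np.hstack([crop(s["image"],310,80,133,150,3),crop(t["image"],400,200,133,150,3)]);cv2.imwrite("pics/m6.png",m)
E
```

```text
t: 6.95
tool_pos: [0.5431, -0.3449, 0.1429]
orientation: [1.985, 2.429, -0.0]
force: [0.7, -0.7, -0.2]
opening: 0.0557
gripper_force: 0.0
t: 7.2
tool_pos: [0.5387, -0.3386, 0.1034]
orientation: [-1.981, -2.429, -0.0]
force: [0.0, 0.6, 0.0]
opening: 0.056
gripper_force: 0.0
[ 0.54060037 -0.34042148  0.10826544]
```

View pics/m6.png

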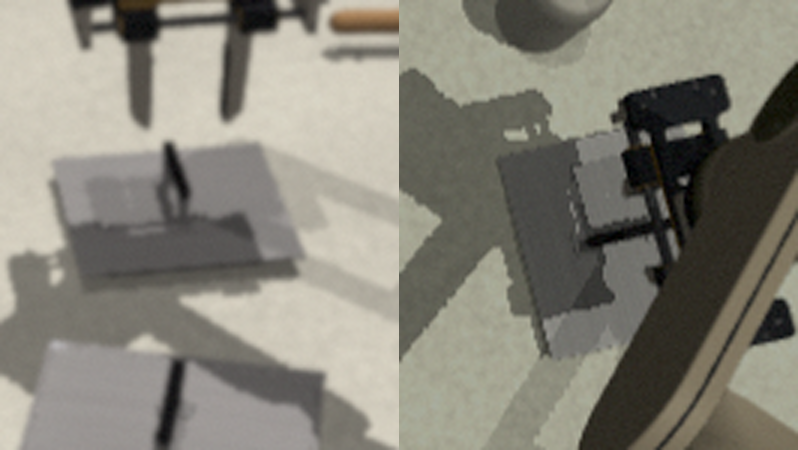

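The tips straddle the bar (side panel: tips at 140 and 230, bar at 175). I'm descending to grip.

```bash
python3 -m inch '[0,0,-25,0,60, 0,0,-50,0,60, 0,0,-65,0,60, 0,0,-70,0,60, 0,0,-70,0,60, 0,0,-70,0,20, 0,0,-70,0,0, 0,0,-70,0,0, 0,0,-70,0,0, 0,0,-70,0,0]' 25
python3 -m inch '[0,0,0,0,0, 0,0,0,0,0, 0,0,0,0,0, 0,0,0,0,0, 0,0,0,0,0]' 60
```

```text
t: 8.13
tool_pos: [0.5404, -0.3421, 0.0386]
orientation: [1.988, 2.431, 0.0]
force: [-0.0, 0.8, -0.1]
opening: 0.0273
gripper_force: 0.0
t: 8.55
tool_pos: [0.5401, -0.3417, 0.0378]
orientation: [1.989, 2.431, 0.0]
force: [0.4, 0.1, 0.4]
opening: 0.0093
gripper_force: 60.0
```

```bash
python3 -m inch '[0,0,15,0,0, 0,0,40,0,0, 0,0,70,0,0, -15,0,105,0,0, -30,0,140,0,0, -45,0,175,0,0, -60,20,180,0,0, -60,55,180,-4,0, -60,90,180,-8,0, -60,125,180,-12,0]'
python3 -m inch '[0,35,0,-3,0, 0,72,0,-5.1,0, 0,110,0,-5.1,0, 0,148,0,-5.1,0, 0,186,0,-5.1,0, 0,224,0,-5.1,0, 0,262,0,-5.1,0, 0,300,0,-5.1,0, 15,335,0,-5.1,0, 35,365,0,-5.1,0]'
python3 -m inch '[15,20,0,0,0, 30,29,0,0,0, 43,31,-15,0,0, 43,31,-35,0,0, 43,31,-50,0,0, 43,31,-55,0,0, 43,31,-55,0,0, 43,31,-55,0,0, 43,31,-55,0,0]'
python3 - <<'E'
from h import *
s=read_camera("side");t=read_camera("top")
p=robot.read_state();print(p["tool_pos"],p["orientation"],p["wrist_torque"])
cv2.imwrite("pics/s7.png",s["image"]);cv2.imwrite("pics/t7.png",t["image"])
m=np.hstack([crop(s["image"],280,190,133,200,3),crop(t["image"],210,200,133,200,3)]);cv2.imwrite("pics/m7.png",m)
E
```

```text
t: 9.38
tool_pos: [0.4789, -0.2157, 0.2173]
orientation: [-2.238, -2.204, 0.0]
force: [0.6, 0.7, -2.6]
opening: 0.0094
gripper_force: 60.0
t: 10.22
tool_pos: [0.5137, 0.1509, 0.2173]
orientation: [-2.327, -2.11, 0.001]
force: [-0.5, -1.7, -2.0]
opening: 0.0097
gripper_force: 60.0
t: 10.97
tool_pos: [0.5585, 0.1793, 0.164]
orientation: [2.328, 2.108, 0.002]
force: [0.2, -0.5, -1.6]
opening: 0.0093
gripper_force: 60.0
[0.55872204 0.17937843 0.16424576] [2.32788531 2.10787186 0.00337221] [-0.05204718  0.0490478   0.00959378]
```

View pics/m7.png

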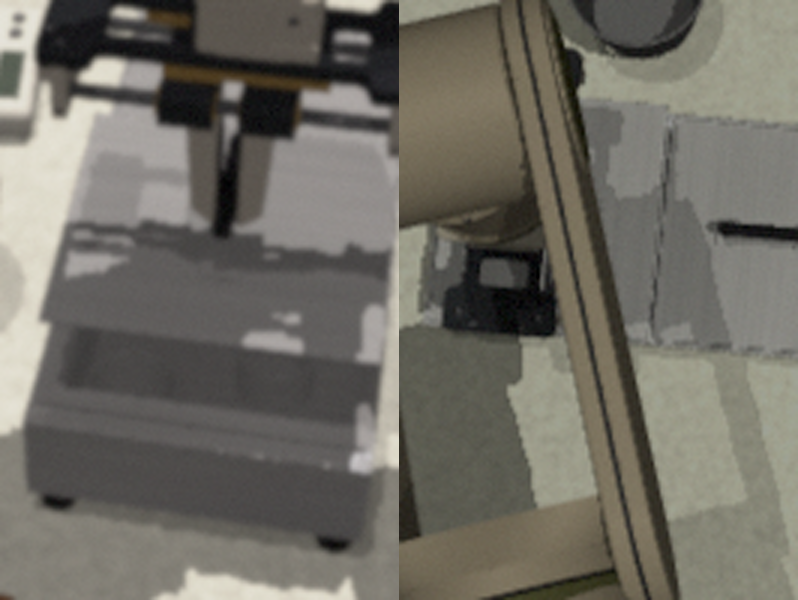

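```bash
python3 -m inch '[0,0,-15,0,0, 0,0,-25,0,0, 0,0,-29,0,0, 0,0,-29,0,0, 0,0,-29,0,0, 0,0,-29,0,0]'
python3 - <<'E'
from h import *
s=read_camera("side");t=read_camera("top")
p=robot.read_state();print(p["tool_pos"],p["orientation"])
y=np.radians(-5.6);R=np.array([[np.cos(y),-np.sin(y)],[np.sin(y),np.cos(y)]])
q=[[*(R@[a*.088,b*.081]+[.558,.179]),.130-.019+.005] for a,b in((1,1),(1,-1),(-1,-1),(-1,1))]
print("side exp",px(s,q).round(1).tolist(),"top",px(t,q).round(1).tolist())
cv2.imwrite("pics/s8.png",s["image"]);cv2.imwrite("pics/t8.png",t["image"])
g=lambda im:cv2.convertScaleAbs(im,alpha=1.7,beta=0)
m=np.hstack([crop(g(s["image"]),285,255,133,120,4),crop(g(t["image"]),260,222,60,120,4)]);print(m.shape);cv2.imwrite("pics/m8.png",m)
E
```

```text
t: 11.57
tool_pos: [0.5582, 0.1794, 0.1343]
orientation: [2.328, 2.109, 0.001]
force: [0.6, 0.1, -1.6]
opening: 0.0092
gripper_force: 60.0
[0.55836634 0.17939158 0.13441893] [2.32819696e+00 2.10850295e+00 1.48141889e-03]
side exp [[291.4, 309.8], [310.6, 240.2], [410.9, 252.0], [403.9, 325.0]] top [[227.6, 231.0], [296.7, 236.7], [289.8, 312.6], [218.9, 306.7]]
(480, 772, 3)
```

View pics/m8.png

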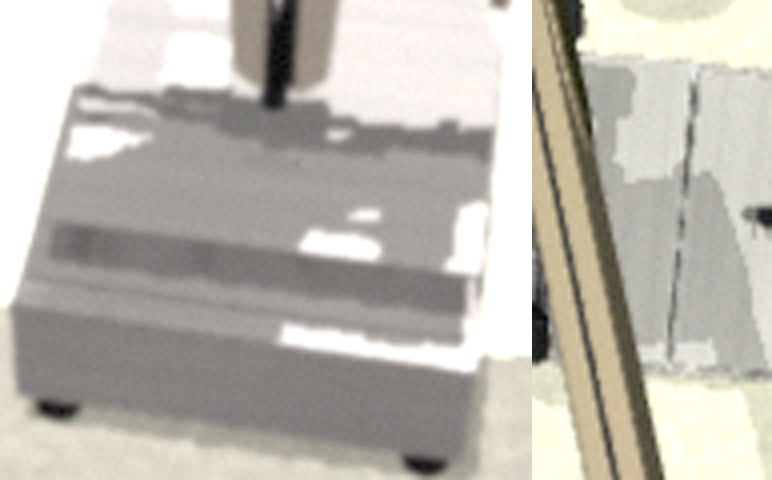

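```bash
cat >prof.py <<'E'
from h import *
def prof(c,im,C,yaw,z,edge,lo,hi,offs):
    "mean grey along a line parallel to a lid edge, vs outward offset (mm) from lid centre C"
    y=np.radians(yaw);R=np.array([[np.cos(y),-np.sin(y)],[np.sin(y),np.cos(y)]])
    g=cv2.cvtColor(im,cv2.COLOR_BGR2GRAY).astype(np.float32);out=[]
    for o in offs:
        s=np.linspace(lo,hi,60)
        L=np.c_[np.full(60,o),s] if edge[1]=='x' else np.c_[s,np.full(60,o)]
        L=L*(-1 if edge[0]=='-' else 1) if False else L
        w_=np.c_[(L/1000)@R.T+C,np.full(60,z)]
        u=px(c,w_).astype(np.float32)
        out.append(np.median(cv2.remap(g,u[:,:1],u[:,1:],cv2.INTER_CUBIC)))
    return np.round(out).astype(int).tolist()
E
python3 - <<'E'
from prof import *
s=read_camera("side");t=read_camera("top")
si=cv2.imread("pics/s8.png");ti=cv2.imread("pics/t8.png")
C=[.558,.179];y=-5.6
r=lambda a,b:np.arange(a,b)
print("top -y edge @.116, offs -70..-95");
for lo,hi in((40,80),(0,35),(-80,-40)): print(prof(t,ti,C,y,.116,'-y',lo,hi,-r(70,96)))
print("top -x edge offs -80..-105",prof(t,ti,C,y,.116,'-x',-75,-50,-r(80,106)))
print("side +y edge underside .113, offs 70..100")
for lo,hi in((-70,-30),(-30,10),(10,70)): print(prof(s,si,C,y,.113,'+y',lo,hi,r(70,101)))
print("side -x edge top .116 offs -80..-100")
for lo,hi in((30,70),(0,30)): print(prof(s,si,C,y,.116,'-x',lo,hi,-r(80,101)))
print("side +x edge .116 offs 80..105")
for lo,hi in((30,70),(-20,20)): print(prof(s,si,C,y,.116,'+x',lo,hi,r(80,106)))
E
```

```text
top -y edge @.116, offs -70..-95
[128, 128, 128, 128, 127, 127, 126, 126, 127, 128, 129, 129, 129, 129, 130, 131, 126, 119, 106, 85, 75, 78, 90, 106, 117, 125]
[117, 117, 117, 116, 114, 113, 111, 108, 105, 106, 107, 109, 108, 107, 106, 107, 107, 105, 95, 83, 77, 83, 96, 107, 107, 106]
[108, 108, 108, 107, 107, 107, 106, 105, 105, 107, 108, 108, 109, 109, 109, 112, 113, 105, 90, 76, 82, 94, 104, 109, 110, 109]
top -x edge offs -80..-105 [97, 97, 96, 94, 97, 100, 100, 97, 92, 88, 85, 89, 92, 96, 98, 103, 105, 103, 100, 95, 94, 94, 96, 96, 99, 100]
side +y edge underside .113, offs 70..100
[126, 124, 120, 114, 108, 102, 91, 82, 76, 72, 71, 70, 71, 71, 71, 71, 71, 71, 71, 71, 71, 72, 73, 73, 75, 78, 84, 88, 93, 95, 96]
[97, 97, 96, 95, 93, 90, 85, 79, 74, 72, 70, 70, 71, 70, 70, 70, 71, 71, 70, 71, 71, 71, 72, 73, 75, 78, 82, 87, 90, 93, 94]
[95, 95, 95, 94, 92, 88, 83, 77, 73, 71, 70, 69, 68, 69, 69, 69, 68, 69, 69, 69, 70, 69, 70, 71, 73, 76, 80, 85, 89, 91, 93]
side -x edge top .116 offs -80..-100
[161, 165, 166, 166, 166, 165, 165, 160, 149, 136, 135, 148, 167, 181, 188, 190, 189, 189, 189, 189, 189]
[91, 90, 87, 86, 83, 81, 81, 84, 93, 111, 134, 152, 170, 184, 195, 206, 214, 218, 220, 220, 220]
side +x edge .116 offs 80..105
[98, 98, 97, 101, 112, 135, 164, 190, 208, 215, 218, 219, 219, 219, 219, 219, 220, 219, 219, 219, 219, 220, 219, 216, 210, 203]
[152, 160, 164, 166, 169, 175, 184, 195, 207, 214, 216, 216, 217, 217, 218, 218, 218, 218, 218, 218, 218, 218, 218, 217, 218, 217]
```

```bash
python3 - <<'E'
from prof import *
s=read_camera("side");t=read_camera("top")
si=cv2.imread("pics/side0.png");ti=cv2.imread("pics/top0.png")
C=[.558,.179];y=-5.6
r=lambda a,b:np.arange(a,b)
for n,c,im in(("side",s,si),("top",t,ti)):
    print(n)
    print("+x 66..84",prof(c,im,C,y,.083,'x+x'[1:],-60,20,r(66,85)))
    print("-x 66..84",prof(c,im,C,y,.083,'-x',-60,60,-r(66,85)))
    print("+y 60..78",prof(c,im,C,y,.083,'+y',-60,60,r(60,79)))
    print("-y 60..78",prof(c,im,C,y,.083,'-y',-60,60,-r(60,79)))
# lid on bench, C=.540,-.3425 yaw 11.5
C=[.540,-.3425];y=11.5
for n,c,im in(("side",s,si),("top",t,ti)):
    print("lid",n)
    for e,a in(("+x",r(80,98)),("-x",-r(80,98))): print(e,prof(c,im,C,y,.019,e,-70,70,a))
    for e,a in(("+y",r(73,91)),("-y",-r(73,91))): print(e,prof(c,im,C,y,.019,e,-75,75,a))
E
```

```text
side
+x 66..84 [60, 59, 59, 59, 59, 60, 63, 72, 88, 106, 123, 134, 140, 142, 142, 141, 140, 140, 139]
-x 66..84 [80, 80, 80, 79, 79, 79, 83, 92, 107, 121, 134, 139, 141, 141, 140, 139, 138, 138, 138]
+y 60..78 [138, 138, 138, 138, 138, 139, 139, 140, 140, 141, 142, 142, 142, 142, 141, 140, 139, 138, 138]
-y 60..78 [63, 64, 68, 73, 81, 92, 104, 115, 125, 131, 136, 138, 139, 138, 138, 138, 137, 136, 133]
top
+x 66..84 [80, 69, 57, 48, 42, 40, 39, 39, 43, 55, 75, 94, 108, 118, 122, 123, 122, 120, 120]
-x 66..84 [108, 93, 81, 74, 74, 79, 88, 100, 111, 120, 123, 124, 122, 122, 121, 121, 121, 120, 119]
+y 60..78 [47, 47, 47, 52, 62, 77, 95, 110, 120, 123, 122, 120, 118, 118, 118, 118, 117, 117, 115]
-y 60..78 [75, 73, 74, 74, 74, 75, 74, 73, 76, 85, 98, 112, 120, 124, 125, 124, 123, 122, 120]
lid side
+x [141, 141, 141, 141, 140, 138, 135, 129, 121, 114, 110, 108, 113, 121, 133, 148, 159, 171]
-x [141, 142, 143, 145, 149, 154, 160, 166, 172, 178, 182, 185, 186, 187, 187, 187, 187, 188]
+y [137, 136, 133, 130, 125, 120, 112, 104, 96, 88, 81, 76, 74, 73, 73, 74, 76, 77]
-y [142, 143, 144, 146, 149, 153, 156, 160, 164, 168, 172, 175, 178, 181, 183, 185, 186, 187]
lid top
+x [114, 114, 114, 114, 115, 116, 114, 107, 101, 102, 112, 124, 135, 143, 147, 148, 147, 147]
-x [118, 118, 118, 119, 119, 119, 120, 124, 131, 137, 142, 145, 145, 145, 145, 145, 145, 145]
+y [110, 94, 73, 60, 62, 69, 77, 82, 85, 90, 106, 125, 142, 149, 147, 146, 145, 145]
-y [114, 113, 113, 113, 113, 113, 114, 115, 115, 115, 115, 115, 117, 121, 127, 134, 141, 146]
```

The side view puts the lid about 3.5 mm too far towards -y relative to the mouth, which agrees with where I gripped it. I'm correcting for that and lowering under force watch.

```bash
python3 -m inch '[0,3.5,0,0,0, 0,3.5,-5,0,0, 0,3.5,-10,0,0, 0,3.5,-13,0,0, 0,3.5,-16,0,0, 0,3.5,-19,0,0, 0,3.5,-19,0,0, 0,3.5,-19,0,0]'
python3 -m inch '[0,0,-1,0,0, 0,0,-2,0,0, 0,0,-3,0,0, 0,0,-3,0,0, 0,0,-3,0,0]'
```

```text
t: 12.53
tool_pos: [0.5584, 0.1828, 0.1152]
orientation: [2.328, 2.108, 0.001]
force: [1.4, 0.6, 1.0]
opening: 0.0095
gripper_force: 60.0
t: 12.95
tool_pos: [0.5592, 0.1831, 0.1132]
orientation: [2.328, 2.108, 0.004]
force: [3.2, 0.8, 7.0]
opening: 0.0092
gripper_force: 60.0
```

```bash
python3 -m inch '[0,0,2,0,0, 1.5,0,2,0,0, 1.5,0,2,0,0, 1.5,0,2,0,0, 1.5,0,2,0,0]'
python3 -m inch '[0,0,-2,0,0, 0,0,-3,0,0, 0,0,-4,0,0, 0,0,-4,0,0, 0,0,-4,0,0]'
python3 - <<'E'
from h import *
import time
for i in range(3):
    read_camera("top");s=robot.read_state();print(np.round(s["tool_pos"],4),s["force"].round(1),s["wrist_torque"].round(2))
E
```

```text
t: 13.37
tool_pos: [0.5595, 0.1831, 0.1135]
orientation: [-2.328, -2.109, -0.001]
force: [2.4, 3.2, 0.2]
opening: 0.009
gripper_force: 60.0
t: 13.78
tool_pos: [0.5601, 0.1833, 0.1103]
orientation: [2.328, 2.109, 0.003]
force: [3.2, 4.3, 4.6]
opening: 0.0093
gripper_force: 60.0
[0.5601 0.1833 0.1103] [3.8 3.  5.1] [ 0.49 -0.36 -0.02]
[0.5601 0.1833 0.1103] [2.6 5.3 3.7] [ 0.54 -0.36 -0.06]
[0.5601 0.1832 0.1103] [3.7 3.7 4.7] [ 0.55 -0.3  -0.08]
```

```bash
python3 -m inch '[0,0,1,0,0, 1,1.5,1,0,0, 1,1.5,0,0,0, 1,1.5,-1,0,0, 1,1.5,-1,0,0, 1,1.5,-1,0,0]'
python3 - <<'E'
from h import *
for i in range(2):
    read_camera("top");s=robot.read_state();print(np.round(s["tool_pos"],4),s["force"].round(1),s["wrist_torque"].round(2))
E
```

```text
t: 14.43
tool_pos: [0.5606, 0.1842, 0.1093]
orientation: [2.328, 2.109, 0.0]
force: [-0.6, 0.0, 8.3]
opening: 0.0092
gripper_force: 60.0
[0.5606 0.1841 0.1092] [-0.4 -0.1  8. ] [-0.01  0.19 -0.06]
[0.5606 0.1841 0.1093] [-0.7  0.5  9. ] [ 0.    0.18 -0.07]
```

Lateral forces are now zero and the lid sits on its seal. I'm pressing it down gradually through the handle.

```bash
python3 -m inch '[0,0,-1,0,0, 0,0,-2,0,0, 0,0,-2,0,0, 0,0,-3,0,0, 0,0,-3,0,0]'
python3 -m inch '[0,0,-1,0,0, 0,0,-1,0,0, 0,0,-2,0,0, 0,0,-2,0,0, 0,0,-2,0,0]'
```

```text
t: 14.95
tool_pos: [0.5608, 0.1845, 0.1065]
orientation: [2.328, 2.109, 0.002]
force: [0.4, 2.9, 6.8]
opening: 0.0096
gripper_force: 60.0
t: 15.37
tool_pos: [0.5607, 0.1838, 0.1047]
orientation: [2.328, 2.108, -0.0]
force: [-1.9, -2.3, 11.7]
opening: 0.0092
gripper_force: 60.0
```

```bash
python3 -m inch '[0,0,-1,0,0, 0,0,-1,0,0, 0,0,-2,0,0, 0,0,-2,0,0, 0,0,-2,0,0]'
python3 -m inch '[0,0,-1,0,0, 0,0,-1,0,0, 0,0,-2,0,0, 0,0,-2,0,0, 0,0,-2,0,0]'
```

```text
t: 15.78
tool_pos: [0.5607, 0.1839, 0.1047]
orientation: [2.328, 2.108, 0.0]
force: [-9.9, -4.7, 26.2]
opening: 0.0093
gripper_force: 60.0
t: 16.2
tool_pos: [0.5607, 0.1839, 0.1046]
orientation: [2.328, 2.108, 0.001]
force: [-18.0, -6.0, 39.0]
opening: 0.0092
gripper_force: 60.0
```

It hits a hard stop at z .1047, against an expected home height of .1048. I'm unloading, releasing, then pressing each end with closed fingers to confirm it's level.

```bash
python3 -m inch '[0,0,2,0,0, 0,0,3.5,0,0, 0,0,4,0,0, 0,0,4,0,0]'
python3 -m inch '[0,0,0,0,40, 0,0,0,0,60, 0,0,0,0,60, 0,0,0,0,60, 0,0,0,0,60, 0,0,0,0,60, 0,0,0,0,60, 0,0,0,0,60]'
python3 -m inch '[0,0,15,0,60, 0,0,35,0,60, 0,0,50,0,60, 30,-3,50,0,0, 70,-6.5,50,0,0, 70,-6.5,50,0,0, 70,-6.5,50,0,0, 70,-6.5,50,0,0, 70,-6.5,50,0,0, 70,-6.5,50,0,0]'
```

```text
t: 16.53
tool_pos: [0.5606, 0.1838, 0.1047]
orientation: [2.328, 2.108, -0.0]
force: [-2.1, -2.4, 11.2]
opening: 0.0092
gripper_force: 60.0
t: 17.2
tool_pos: [0.5603, 0.1843, 0.1035]
orientation: [-2.329, -2.109, 0.0]
force: [-0.1, -0.5, 0.2]
opening: 0.0545
gripper_force: 0.0
t: 18.03
tool_pos: [0.6298, 0.1781, 0.1546]
orientation: [2.328, 2.109, 0.002]
force: [1.0, 0.0, 0.1]
opening: 0.0141
gripper_force: 0.0
```

```bash
python3 -m inch '[0,0,-30,0,0, 0,0,-50,0,0, 0,0,-60,0,0, 0,0,-62,0,0, 0,0,-64,0,0, 0,0,-65,0,0, 0,0,-66,0,0, 0,0,-67,0,0, 0,0,-67,0,0, 0,0,-67,0,0]'
python3 -m inch '[0,0,-1,0,0, 0,0,-2,0,0, 0,0,-3,0,0, 0,0,-3,0,0, 0,0,-3,0,0]'
```

```text
t: 18.87
tool_pos: [0.6307, 0.1779, 0.0872]
orientation: [2.328, 2.109, 0.001]
force: [-0.1, -1.0, -0.0]
opening: 0.0005
gripper_force: 0.0
t: 19.28
tool_pos: [0.6309, 0.1779, 0.0863]
orientation: [2.328, 2.108, 0.002]
force: [-7.4, -2.6, 15.1]
opening: 0.0004
gripper_force: 7.8
```

```bash
python3 -m inch '[0,0,30,0,0, 0,0,65,0,0, -40,4,65,0,0, -80,8,65,0,0, -120,12,65,0,0, -139,13.5,65,0,0, -139,13.5,35,0,0, -139,13.5,15,0,0, -139,13.5,8,0,0, -139,13.5,8,0,0]'
python3 -m inch '[0,0,-3,0,0, 0,0,-5,0,0, 0,0,-7,0,0, 0,0,-8,0,0, 0,0,-9,0,0, 0,0,-10,0,0, 0,0,-10,0,0, 0,0,-10,0,0]'
python3 -m inch '[0,0,-1,0,0, 0,0,-1,0,0, 0,0,-1,0,0]'
```

```text
t: 20.12
tool_pos: [0.4897, 0.1908, 0.0896]
orientation: [-2.327, -2.108, 0.006]
force: [-0.1, 0.2, -0.2]
opening: 0.0002
gripper_force: 0.0
t: 20.78
tool_pos: [0.4927, 0.1916, 0.0862]
orientation: [2.328, 2.108, 0.003]
force: [-15.1, -4.0, 30.6]
opening: 0.0007
gripper_force: 14.9
t: 21.03
tool_pos: [0.4928, 0.1916, 0.0861]
orientation: [2.327, 2.108, 0.003]
force: [-20.3, -5.5, 38.5]
opening: 0.0004
gripper_force: 19.1
```

Both ends sit at .086, so the lid is home and level. I'm retreating, then checking the finished scene numerically.

```bash
python3 -m inch '[0,0,12,0,0, 0,0,45,0,0, 0,0,85,0,0, -20,0,120,0,0, -60,20,130,0,0, -80,55,130,0,0, -100,90,130,0,0, -120,120,130,0,0, -140,150,130,0,0, -150,180,130,0,0]'
python3 - <<'E'
from prof import *
s=read_camera("side");t=read_camera("top");r=np.arange
C=[.558,.179]
print(robot.read_state()["force"])
for n,c in(("side",s),("top",t)):
    print(n)
    for e,a in(("+x",r(80,97)),("-x",-r(80,97))): print(e,prof(c,c["image"],C,-5.6,.086,e,-70,70,a))
    for e,a in(("+y",r(73,90)),("-y",-r(73,90))): print(e,prof(c,c["image"],C,-5.6,.086,e,-75,75,a))
    d=cv2.absdiff(c["image"],cv2.imread(f"pics/{n}0.png")).max(2)
    for k,(x,y) in dict(scale=(372,192),tub=(290,195),spray=(452,195),scraper=(182,220)).items():
        if n=="top": print(k,d[y-25:y+25,x-25:x+25].mean())
E
```

```text
t: 21.87
tool_pos: [0.3398, 0.3731, 0.212]
orientation: [-2.328, -2.109, -0.003]
force: [1.3, -0.3, -0.5]
opening: 0.0003
gripper_force: 0.0
[ 1.10143399 -1.11755759 -0.87744628]
side
+x [144, 145, 145, 144, 145, 145, 143, 142, 140, 142, 147, 156, 166, 178, 185, 189, 190]
-x [146, 146, 146, 146, 145, 144, 141, 137, 137, 139, 140, 143, 148, 154, 160, 167, 174]
+y [143, 143, 144, 144, 144, 143, 140, 133, 123, 111, 99, 90, 89, 96, 110, 122, 132]
-y [145, 145, 143, 140, 134, 125, 115, 104, 96, 92, 92, 99, 109, 120, 129, 135, 140]
top
+x [123, 123, 123, 123, 124, 124, 124, 123, 121, 118, 117, 119, 119, 122, 131, 139, 146]
-x [128, 128, 129, 127, 122, 117, 110, 107, 106, 110, 114, 113, 115, 119, 124, 129, 131]
+y [124, 125, 123, 120, 114, 111, 111, 115, 120, 122, 121, 121, 122, 124, 124, 124, 119]
-y [125, 126, 127, 128, 128, 128, 128, 129, 128, 120, 113, 113, 117, 116, 109, 99, 103]
scale 4.5696
tub 4.274
spray 4.5552
scraper 4.7552
```

```bash
python3 -c "
from plant import job
print(job.close_job())"
```

```text
the job is handed in; nothing more can be done
None
```

The loose cutter is standing in the open pan beside the other one, the lid is pressed home and level at both ends (flange top at 86 mm), the scale, tub, sprayer and scraper look unmoved in the top camera, and the job was handed in at about 22 s.

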